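# Lay out a fossil tail in order of size

## Robot

A 6-joint arm with a two-finger parallel gripper is mounted at the origin on the work surface. World frame = base frame: x ahead of the robot, y to its left, z up, the work surface at z = 0. Lengths are in m, angles in rad, forces in N, time in s.
With the tool pointing down it reaches from about 0.35 to 0.875 m from the base axis. Payload 4.2 kg.
Tool frame: the origin (TCP) lies on the centre line of the jaws, within the pads' length; the fingertips stand 19 mm ahead of it and the grasp point (between the pads) is the TCP (ctrl.tip_extent is the z of the fingertips in the tool frame, in m); z points along the fingers, y is the line along which they close (so a half turn about z gives the same grasp; the last joint's range is limited). The gripper opens to 85 mm and grips with 20 to 120 N. Pads are 22 mm wide; open, the fingers measure 114 mm over their backs; the gripper's body (76 mm by 85 mm) begins 54 mm behind the grasp point. The pads swing forward as they close: fully open they stand 13 mm farther back than shut.
Start: joints at [-1.005, 0.385, 0.008, 0, -1.194, -0.259], TCP at [0.189, -0.596, 0.25] pointing down, gripper open.
Joint ranges: [-3.14, 3.14], [-1.21, 2.06], [-1.07, 1.41], [-3.16, 2.05], [-2.99, -0.16], [-3.1, 3.1]. Speed limits (rad/s): [2.79, 2.79, 3.14, 3.14, 3.14, 3.14].

## Interface

Orientations are given as a rotation vector (axis times angle).
In Python, from workcell import ctrl gives the robot as it stands. Calls block until the motion is done:
- ctrl.move_to(position, orientation): joint-space move of the TCP to a pose.
- ctrl.servo_line(position, v=0.15, frame=None): straight line of the TCP; frame=None keeps the orientation; v is the mean speed in m/s.
- ctrl.move_j(angles): joint-space move.
- ctrl.move_gripper(opening, effort=None): opening from 0.0 (shut) to 1.0 (fully open); effort is the grip in N (None keeps the last); returns when the fingers have stopped.
- ctrl.hold(seconds).
- ctrl.solve_ik(position, orientation): joint angles nearest the present ones, or None.
- ctrl.observe(): the state.
- ctrl.grab_frame(name): name is "scene" or "top" or "wrist"; returns (picture, depth): 384x512x3 uint8, red, green, blue; 384x512 float32, m along the optical axis (not along the pixel's ray), 0 where there is no reading.
- ctrl.camera_info(name): a dict with "fx", "fy", "cx", "cy" (pixels), "xyz" and "rotation" of the camera in the world; the wrist camera has in their place "mount" (4x4, takes a point from camera to tool coordinates, whose origin is the TCP and whose axes are the flange's). Camera axes: x right, y down, z forward; pixel columns grow to the right and rows downward; lengths in m; the calibration is good to about 2 mm. The wrist camera is an equidistant fisheye: a pixel r from the principal point sees the ray r / f radians off the axis. A picture is of the moment at which its call begins: read the wrist's pose just before it. camera_info takes no time and is no camera call.
A pose or a line that the arm cannot do raises ctrl.MotionError and nothing moves.
- ctrl.job_done(): hands the job in; it is judged then, once.
Trained networks look in the newest picture that a camera, given by its name, has taken for a name from the list of things; names that differ only in an ending like _2 or _b are one class to them, and where a whole thing is asked for, a point or a joint stands for the part that bears it (a point fixed in the world has none). Each returns a list of dicts, best first, with "confidence" (0 to 1); they miss things now and then, are a little off and sometimes report something else, mostly with a low value. They report only what shows in the picture. A call takes as long as a camera call. They do not tell look-alikes from the thing itself.
- ctrl.cut_out(camera, target): "pixels" (384x512 bool, what is visible of it) and "uv" ([column, row] in pixels, amid what is visible of it).
The state is a dict: "time_s": time; "q": joint angles; "qd": joint speeds; "joint_efforts": joint torques, N m; "tool_pos": TCP position; "eef_rot": TCP orientation; "force": force on the tool from outside, world axes, zero at the start; "ft_torque": the same for the moment, N m; "width": opening from 0.0 (shut) to 1.0 (fully open); "gripper_force": force on a finger pad.
Only numpy, scipy, OpenCV 4.12 (cv2) and the standard library are available. Lean on these libraries where they do the work, as an engineer would, in place of code of your own. Each camera call takes 0.05 s, during which the arm holds its last target. There are 200 camera calls.

## Task

Lay out the four fossil tail vertebrae in order of size along the row of green pads: the largest on the pad next to the red bar, then each smaller one on the next pad, the smallest at the far end. Stand each upright and centred on its own pad; they are brittle, so never tip one over, and set them down gently.

Things in the scene. Friction and masses are not known exactly. Their poses are not given: they have to be found in the camera images.
- v_largest_mid (a point): Fossil vertebra, the largest of four: ivory-grey spool-shaped bone standing on its flat round end, 58 mm across, 60 mm tall, 7 % narrower at mid-height, greyer disc on top. A pointed bony arch juts 14 mm out of the round body on its +x side. This point: on the axis of the round body, half-way up; z up; grip across y, clear of the arch. About 340 g. At the start it stands on a 5 mm thick cardboard sheet among rock chips.
- v_second_mid (a point): Fossil vertebra, the second largest: ivory-grey spool-shaped bone standing on its flat round end, 48 mm across, 50 mm tall, 7 % narrower at mid-height, greyer disc on top. A pointed bony arch juts 12 mm out of the round body on its +x side. This point: on the axis of the round body, half-way up; z up; grip across y, clear of the arch. About 190 g. At the start it stands on a 5 mm thick cardboard sheet among rock chips.
- v_third_mid (a point): Fossil vertebra, the third largest: ivory-grey spool-shaped bone standing on its flat round end, 38 mm across, 40 mm tall, 7 % narrower at mid-height, greyer disc on top. A pointed bony arch juts 10 mm out of the round body on its +x side. This point: on the axis of the round body, half-way up; z up; grip across y, clear of the arch. About 100 g. At the start it stands on a 5 mm thick cardboard sheet among rock chips.
- v_smallest_mid (a point): Fossil vertebra, the smallest: ivory-grey spool-shaped bone standing on its flat round end, 28 mm across, 30 mm tall, 7 % narrower at mid-height, greyer disc on top. A pointed bony arch juts 8 mm out of the round body on its +x side. This point: on the axis of the round body, half-way up; z up; grip across y, clear of the arch. About 45 g. At the start it stands on a 5 mm thick cardboard sheet among rock chips.
- pad_1: One of four equal dark-green pads, 74 x 74 x 4 mm, white cross at the centre, fixed in a straight row at 90 mm spacing on a pale wooden board 12 mm high. Origin: centre of its underside (its top is 4 mm above); z up, x along the row. Pad 1 is an end pad; its name does not tell which end is first: the red bar does.
- pad_2: One of four equal dark-green pads, 74 x 74 x 4 mm, white cross at the centre, fixed in a straight row at 90 mm spacing on a pale wooden board 12 mm high. Origin: centre of its underside (its top is 4 mm above); z up, x along the row. Pad 2 is between pad_1 and pad_3; its name does not tell which end is first: the red bar does.
- pad_3: One of four equal dark-green pads, 74 x 74 x 4 mm, white cross at the centre, fixed in a straight row at 90 mm spacing on a pale wooden board 12 mm high. Origin: centre of its underside (its top is 4 mm above); z up, x along the row. Pad 3 is between pad_2 and pad_4; its name does not tell which end is first: the red bar does.
- pad_4: One of four equal dark-green pads, 74 x 74 x 4 mm, white cross at the centre, fixed in a straight row at 90 mm spacing on a pale wooden board 12 mm high. Origin: centre of its underside (its top is 4 mm above); z up, x along the row. Pad 4 is an end pad; its name does not tell which end is first: the red bar does.
- red_marker: Red bar 18 x 90 mm, 12 mm high, lying across the board beyond one end of the row of pads, 60 mm from the centre of the end pad next to it: it marks the head end of the row. (A like bar of plain grey closes the other end.) Fixed. Origin: centre of its underside.
Things that resemble listed ones, but are neither listed nor needed, are in the scene too. Leave any purple look-alike of the part that bears v_second_mid alone.

How it is judged:
At the end, for the whole second after the job is handed in: Counting from the red bar, the largest, second, third and smallest vertebra each stand on the first, second, third and fourth pad, axis within 15 mm of the pad's centre, resting on it (height within 6 mm), upright within 0.12 rad, released and at rest (((horizontal distance between red_marker and pad_1 below 0.12 m and horizontal distance between v_largest_mid and pad_1 below 0.015 m and z of v_largest_mid in the frame of pad_1 between 0.028 and 0.04 m and horizontal distance between v_second_mid and pad_2 below 0.015 m and z of v_second_mid in the frame of pad_2 between 0.023 and 0.035 m and horizontal distance between v_third_mid and pad_3 below 0.015 m and z of v_third_mid in the frame of pad_3 between 0.018 and 0.03 m and horizontal distance between v_smallest_mid and pad_4 below 0.015 m and z of v_smallest_mid in the frame of pad_4 between 0.013 and 0.025 m) or (horizontal distance between red_marker and pad_4 below 0.12 m and horizontal distance between v_largest_mid and pad_4 below 0.015 m and z of v_largest_mid in the frame of pad_4 between 0.028 and 0.04 m and horizontal distance between v_second_mid and pad_3 below 0.015 m and z of v_second_mid in the frame of pad_3 between 0.023 and 0.035 m and horizontal distance between v_third_mid and pad_2 below 0.015 m and z of v_third_mid in the frame of pad_2 between 0.018 and 0.03 m and horizontal distance between v_smallest_mid and pad_1 below 0.015 m and z of v_smallest_mid in the frame of pad_1 between 0.013 and 0.025 m)) and angle between each of v_largest_mid, v_second_mid, v_third_mid, v_smallest_mid's own z axis and vertical below 0.12 rad and linear speed of each of v_largest, v_second, v_third, v_smallest below 0.02 m/s); the robot touches nothing.
It fails at once if a vertebra is tipped over (tilted more than 0.6 rad) (angle between any of v_largest_mid, v_second_mid, v_third_mid, v_smallest_mid's own z axis and vertical above 0.6 rad).
It fails at once if a vertebra is dropped or pressed hard onto a pad (more than 60 N on it) (contact force between any of pad_1, pad_2, pad_3, pad_4 and anything else above 60 N).
It also fails if it takes over 104 s, if anything falls off the work surface, if the arm or the gripper's body presses on something with over 40 N, if the wrist force passes 120 N, or if a joint passes its speed limit or range.

## Working session

There is one attempt and no reset: what is moved stays moved. The work goes in short steps, each a Python script; the robot and the scene stay as the last script left them, time stands still between calls to the robot, and variables do not carry over. Pictures are saved under pics/ and viewed, at most 14 in all, crops included, and the job is handed in when it is done.

```bash
ls; mkdir -p pics; cat > h.py <<'E'
from workcell import ctrl
import numpy as np, cv2
def save(n,im): cv2.imwrite(f'pics/{n}.png',im[...,::-1])
def cloud(cam,d):
    c=ctrl.camera_info(cam); v,u=np.mgrid[:d.shape[0],:d.shape[1]]
    P=np.stack([(u-c['cx'])/c['fx']*d,(v-c['cy'])/c['fy']*d,d],-1)
    R=np.array(c['rotation']); 
    if R.shape!=(3,3): R=cv2.Rodrigues(R)[0]
    return P@R.T+np.array(c['xyz'])
E
python3 - <<'E'
from h import *
for c in('top','scene'):
    im,d=ctrl.grab_frame(c); save(c,im); print(c,ctrl.camera_info(c)); P=cloud(c,d)
    np.save(c+'_P.npy',P); np.save(c+'_im.npy',im)
    for n in('v_largest_mid','v_second_mid','v_third_mid','v_smallest_mid','pad_1','red_marker'):
        for r in ctrl.cut_out(c,n):
            m=r['pixels']&(d>0); 
            if m.sum()==0: continue
            z=P[m][:,2]; t=m&(P[...,2]>np.percentile(z,95)-.006)
            print(n,round(r['confidence'],2),np.round(r['uv']),m.sum(),'med',np.median(P[m],0).round(3),'top',P[t].mean(0).round(3))
print(ctrl.observe())
E
```

```text
pics
top {'fx': 433.0770513914575, 'fy': 433.0770513914575, 'cx': 247.9770553937309, 'cy': 187.09995752132903, 'xyz': array([0.4136326 , 0.01219874, 0.87357611]), 'rotation': array([-2.14558937,  2.1451003 , -0.1427365 ])}
v_largest_mid 0.57 [196. 137.] 958 med [0.628 0.12  0.064] top [0.634 0.12  0.064]
v_second_mid 0.8 [269. 262.] 556 med [ 0.386 -0.023  0.05 ] top [ 0.387 -0.022  0.05 ]
v_second_mid 0.62 [167. 307.] 689 med [0.308 0.169 0.049] top [0.306 0.172 0.05 ]
v_second_mid 0.59 [195. 218.] 588 med [0.474 0.117 0.054] top [0.474 0.117 0.055]
v_third_mid 0.83 [125. 135.] 427 med [0.632 0.257 0.043] top [0.634 0.26  0.044]
v_smallest_mid 0.7 [129. 225.] 224 med [0.458 0.252 0.034] top [0.459 0.254 0.034]
pad_1 0.97 [354. 157.] 1343 med [ 0.59  -0.199  0.015] top [ 0.591 -0.198  0.015]
pad_1 0.86 [353. 206.] 1334 med [ 0.501 -0.188  0.015] top [ 0.501 -0.187  0.015]
pad_1 0.7 [350. 252.] 1392 med [ 0.41  -0.176  0.015] top [ 0.411 -0.177  0.015]
pad_1 0.68 [359. 117.] 1220 med [ 0.679 -0.209  0.015] top [ 0.679 -0.209  0.015]
red_marker 0.94 [362.  89.] 436 med [ 0.738 -0.215  
[... 1063 characters left out ...]
top [ 0.742 -0.217  0.024]
{'time_s': 0.7, 'q': array([-1.00536856e+00,  3.84624635e-01,  7.90884827e-03,  1.09898448e-05,
       -1.19402321e+00, -2.58625505e-01]), 'qd': array([ 0.00059021, -0.00158611,  0.0010207 , -0.00019111, -0.00027738,
       -0.00037092]), 'joint_efforts': array([-3.90972758e-06, -3.91951704e+01,  1.88580698e+01,  4.18972716e+00,
       -3.47644045e-04, -1.01953155e-06]), 'tool_pos': array([ 0.18878325, -0.59577724,  0.25036272]), 'eef_rot': array([-4.80040189e-01,  3.10468684e+00, -8.89383539e-05]), 'force': array([ 0.04197879,  0.50131447, -0.73664713]), 'ft_torque': array([ 0.01276483, -0.03281464,  0.00416118]), 'gripper_force': 0.0, 'width': 1.0017669950634942}
```

```bash
python3 - <<'E'
from h import *
im=np.load('top_im.npy')
save('topcrop',cv2.resize(im[60:360,80:400],None,fx=2,fy=2,interpolation=cv2.INTER_CUBIC))
E
```

```text
(no output)
```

View pics/topcrop.png

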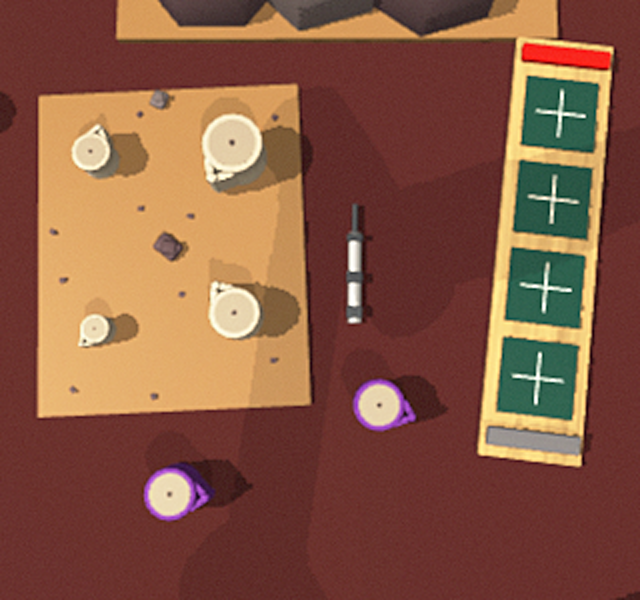

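View pics/scene.png

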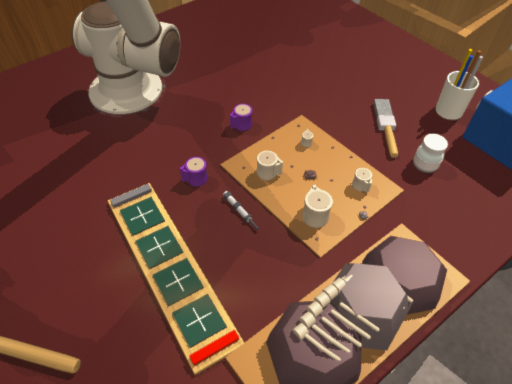

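Top crop, scale 2: the four ivory vertebrae stand on the cardboard. They are largest (232,142), second (233,312), third (91,150) and smallest (95,329). The class "second" also matched the purple ones at crop (380,405) and (170,494). The ivory one at (233,312) fits the description and they don't, so I leave them alone. The red bar is at the far-x end (565,55), next to the pad at x≈0.68.

```bash
python3 - <<'E'
from h import *
import json
from scipy.optimize import least_squares
P=np.load('top_P.npy'); im=np.load('top_im.npy').astype(int); Z=P[...,2]
G={'L':((.631,.120),.029,.065),'2':((.474,.117),.024,.055),'3':((.634,.258),.019,.045),'S':((.459,.253),.014,.035)}
out={}
iv=(im.max(-1)-im.min(-1)<70)&(im.min(-1)>110)
for k,(c,r,h) in G.items():
    c=np.array(c)
    for _ in range(4):
        near=np.hypot(P[...,0]-c[0],P[...,1]-c[1])<r+.004
        m=near&(abs(Z-h+.001)<.003); c=np.array(cv2.minEnclosingCircle(P[m][:,:2].astype(np.float32))[0]) if _<1 else P[m][:,:2].mean(0)
    D=np.hypot(P[...,0]-c[0],P[...,1]-c[1])
    a=(D>r+.003)&(D<r+.016)&iv&(Z>.012)
    v=P[a][:,:2]-c; 
    # sector weight
    ang=np.arctan2(*v.mean(0)[::-1]); dist=np.hypot(*v.T)
    print(k,c.round(4),'area r',np.round(np.sqrt(m.sum()*((.8735-h)/433)**2/np.pi),4),'arch deg',np.degrees(ang).round(),a.sum(),'spread',np.degrees(np.std(np.angle(np.exp(1j*(np.arctan2(v[:,1],v[:,0])-ang))))).round())
    out[k]=[*c,ang]
pads=np.array([[.681,-.210],[.592,-.1990],[.503,-.1885],[.413,-.177]])
c=pads.mean(0);s=np.polyfit(range(4),pads,1)[0]; print('pitch',np.hypot(*s)); s/=np.hypot(*s)
out['pads']=[list(c+s*.09*(i-1.5)) for i in range(4)]; out['row']=float(np.arctan2(s[1],s[0]))
print(out['pads'],np.degrees(out['row']),ctrl.tip_extent)
b=(P[...,0]>.68)&(abs(P[...,1]-.12)<.12); print('rocks x>0.68 max z',Z[b].max()); 
for x in(.68,.7,.72,.74,.76,.78):
    print(x,Z[(abs(P[...,0]-x)<.01)&(abs(P[...,1]-.12)<.1)].max().round(3))
json.dump(out,open('g.json','w'),default=float)
E
```

```text
L [0.6355 0.1199] area r 0.0267 arch deg 151.0 38 spread 8.0
2 [0.4733 0.1165] area r 0.0229 arch deg 35.0 29 spread 9.0
3 [0.6329 0.2614] area r 0.0177 arch deg -15.0 20 spread 8.0
S [0.4588 0.2542] area r 0.0136 arch deg 137.0 4 spread 5.0
pitch 0.08996884182871334
[[np.float64(0.6812463898051708), np.float64(-0.21005568833557248)], [np.float64(0.5919154632683903), np.float64(-0.1991018961118575)], [np.float64(0.5025845367316097), np.float64(-0.1881481038881425)], [np.float64(0.4132536101948292), np.float64(-0.1771943116644275)]] 173.0092673028954 0.019
rocks x>0.68 max z 0.1038731173250882
0.68 0.013
0.7 0.018
0.72 0.008
0.74 0.004
0.76 0.016
0.78 0.087
```

```bash
cat >> h.py <<'E'
import json
g=json.load(open('g.json'))
from scipy.spatial.transform import Rotation as Rt
def down(phi):
    y=np.array([np.cos(phi),np.sin(phi),0]);z=np.array([0,0,-1.]);return np.column_stack([np.cross(y,z),y,z])
def over(p,phi):
    "joint move to p, tool y along phi or phi+pi, whichever turns the joints least"
    q0=ctrl.observe()['q'];best=None
    for f in(phi,phi+np.pi):
        rv=Rt.from_matrix(down(f)).as_rotvec(); q=ctrl.solve_ik(p,rv)
        if q is not None:
            c=np.abs(np.array(q)-q0).max()
            if best is None or c<best[0]: best=(c,rv)
    ctrl.move_to(p,best[1])
def wpix(p):
    "world point -> wrist pixel"
    s=ctrl.observe();c=ctrl.camera_info('wrist');T=np.eye(4);T[:3,:3]=Rt.from_rotvec(s['eef_rot']).as_matrix();T[:3,3]=s['tool_pos']
    x=(np.linalg.inv(T@c['mount'])@[*p,1])[:3];th=np.arctan2(np.hypot(x[0],x[1]),x[2]);a=np.arctan2(x[1],x[0])
    return c['cx']+c['fx']*th*np.cos(a),c['cy']+c['fy']*th*np.sin(a)
E
python3 - <<'E'
from h import *
x,y,a=g['L']
over([x,y,.2],a+np.pi/2)
pt=wpix([x,y,.065]); im,d=ctrl.grab_frame('wrist'); r=ctrl.cut_out('wrist','v_largest_mid')
print(pt,[(q['confidence'],q['uv'],q['pixels'].sum()) for q in r],ctrl.observe()['q'],ctrl.observe()['time_s'])
im=im.copy();cv2.circle(im,(int(pt[0]),int(pt[1])),3,(255,0,0),-1);save('w1',im)
E
```

```text
(np.float64(252.74736516486567), np.float64(187.73009369957165)) [(0.84, [250.1, 182.6], np.int64(3674))] [ 4.34989532e-01  4.57223505e-01 -6.61410293e-03  3.62912661e-05
 -1.10687394e+00  6.34862102e-01] 3.7667
```

View pics/w1.png

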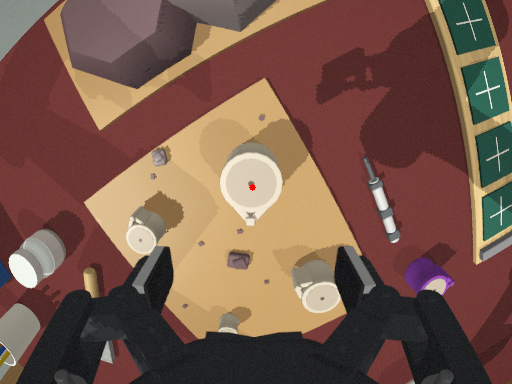

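The red dot is the position predicted from the top camera, (253,188). The disc centre is near (250,183), about 4 mm off towards +x/−y, which matches the shift seen in the scene camera. I'll shift the objects by (+3,−1.5) mm. The jaws straddle the body clear of the arch, so I pick and place the largest.

```bash
cat >> h.py <<'E'
SZ={'L':(.058,.060),'2':(.048,.050),'3':(.038,.040),'S':(.028,.030)}
def do(k,i):
    dia,h=SZ[k]; x,y,a=g[k]; x+=.003; y-=.0015; gr=max(h/2,.0225)   # TCP above the foot
    px,py=g['pads'][i]; op=min(1,(dia+.026)/.085)
    over([x,y,.2],a+np.pi/2); ctrl.move_gripper(op)
    ctrl.servo_line([x,y,.005+gr+.03],v=.2); ctrl.servo_line([x,y,.005+gr],v=.06)
    ctrl.move_gripper(0,effort=35); s=ctrl.observe(); w=s['width']; print(k,'grip mm',w*85,s['gripper_force'],s['force'].round(1))
    assert abs(w*.085-dia)<.012,'bad grip'
    ctrl.servo_line([x,y,.17],v=.15); s=ctrl.observe(); print('lifted',s['width']*85,s['force'].round(1))
    assert s['width']*.085>dia*.8
    zt=.016+gr
    over([px,py,.17],g['row']+np.pi/2)
    ctrl.servo_line([px,py,zt+.012],v=.15); ctrl.hold(.2); f0=ctrl.observe()['force'][2]
    z=zt+.006; ctrl.servo_line([px,py,z],v=.04)
    while z>zt-.003:
        z-=.001; ctrl.servo_line([px,py,z],v=.02); f=ctrl.observe()['force'][2]-f0
        if f>2.5: break
    print('touch z-zt',round(z-zt,4),'df',f.round(1))
    ctrl.move_gripper(op); ctrl.servo_line([px,py,z+.03],v=.08); ctrl.servo_line([px,py,.2],v=.25)
    print('t',ctrl.observe()['time_s'])
E
python3 - <<'E'
from h import *
do('L',0)
im,d=ctrl.grab_frame('scene');save('s1',im)
E
```

```text
L grip mm 55.90722576655127 36.68452262878418 [-0.7  0.8  4. ]
lifted 56.00578423144185 [-0.7  0.5 -3.6]
touch z-zt -0.0 df 5.5
t 12.8667
```

View pics/s1.png

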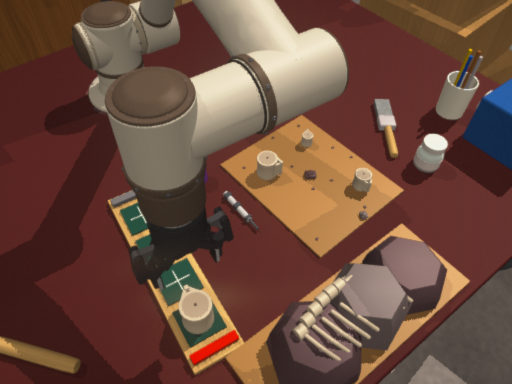

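The largest stands upright on the pad beside the red bar, at about (197,312). I'll carry on with the other three, one after another.

```bash
python3 - <<'E'
from h import *
do('2',1); do('3',2); do('S',3)
over([.35,.25,.3],0)
for c in('top','scene'):
    im,d=ctrl.grab_frame(c);P=cloud(c,d);save('end_'+c,im)
    for i,k in enumerate(('L','2','3','S')):
        p=np.array(g['pads'][i]);h=.016+SZ[k][1]
        m=(np.hypot(P[...,0]-p[0],P[...,1]-p[1])<.05)&(abs(P[...,2]-h)<.004)
        print(c,k,m.sum(),(P[m].mean(0)[:2]-p).round(4),P[m][:,2].mean().round(4))
im=cv2.imread('pics/end_top.png')[60:300,300:420];cv2.imwrite('pics/endcrop.png',cv2.resize(im,None,fx=2.5,fy=2.5))
print(ctrl.observe()['time_s'])
E
```

```text
2 grip mm 46.03618942824062 35.329676867695525 [-1.1  1.2  4.9]
lifted 46.17898245338159 [-0.3 -0.  -2.1]
touch z-zt -0.0 df 5.4
t 23.35
3 grip mm 35.987407290014865 34.84726418522769 [-0.2 -0.9  1.9]
lifted 35.91783472440259 [-0.7 -0.4 -1.3]
touch z-zt -0.0 df 6.1
t 34.525
S grip mm 25.679737162662803 34.40670136173139 [-0.7  0.3  2.6]
lifted 25.612309072858036 [-0.6 -0.  -1.2]
touch z-zt -0.0 df 6.6
t 45.525
top L 706 [-0.0044  0.0013] 0.0751
top 2 504 [-0.0014  0.001 ] 0.0653
top 3 328 [-0.0018  0.001 ] 0.0553
top S 182 [-0.0041  0.0011] 0.0455
scene L 881 [-0.0011 -0.0009] 0.0762
scene 2 511 [ 0.0023 -0.0011] 0.0662
scene 3 278 [ 0.0021 -0.0008] 0.0561
scene S 129 [-0.0011 -0.0007] 0.0464
47.25
```

View pics/endcrop.png

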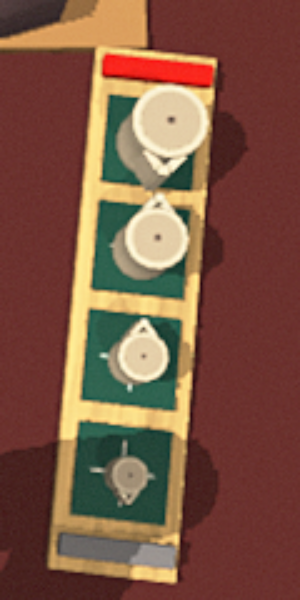

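View pics/end_scene.png

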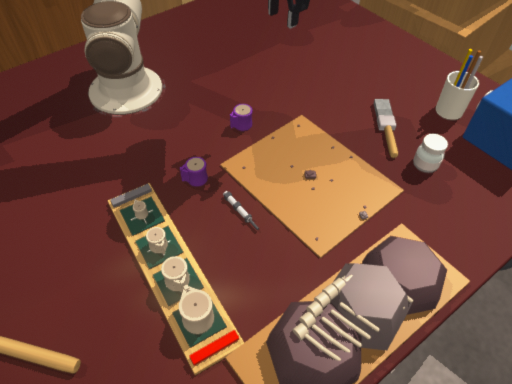

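All four stand upright in order from the red bar, each within about 5 mm of its pad centre, and the robot is clear of them.

```bash
python3 -c "
from h import *
print(ctrl.job_done())"
```

```text
the job is handed in; nothing more can be done
None
```

The four vertebrae stand upright in size order from the red bar, each within about 5 mm of its pad's centre by the cameras, and the job was handed in at about 47 s; the hand-in call returned no verdict.

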